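Load an LED board under the test clip

TASK

Load the LED board into the test slide on the control box, without picking it up: hold the spring clip open by pressing its long bar down with one fingertip, and meanwhile push the board by the back of its heat sink with the other fingertip, under the clip's nose and fully home against the end stop. Then let the bar up so that the clip clamps the board. Do not lift or tip the board, push the red emergency stop, or disturb the other things lying about.

Things in the scene. Friction and masses are not known exactly. Their poses are not given: they have to be found in the camera images.
- panel: Cream control box, fixed, 260 (x) x 340 (y) x 70 mm high; origin at the centre of its underside, z up. Numbers below in mm are in this box's frame. On its top a slide (channel between steel rails) runs along x on the line y=-30, open at -x. Along its low-y edge (y=-130) are two black push buttons (x=-75, -15); a black rotary selector is at x=85, y=125, a brass socket at x=105, y=55.
- end_stop (a point): Foot of the slide's end stop, mid-width, on the face that the board must meet: x=60, y=-30, z=76. The stop is 14 mm higher. The slide's floor is at z=76; its two rails run from x=-90 to 60, tops at z=80, 49 mm apart inside.
- hinge (a point): A point on the clip's hinge axis, which runs along x at y=10, z=90. Its two fixed brackets, tops at z=96, stand at x=-121 and x=48.
- clip (a joint): Spring clip, a rigid steel rocker on the hinge: press bar on the +y side, nose over the slide on the other. Value in rad: 0 at rest, nose down, and the board cannot pass (it hits the nose squarely); grows as the bar is pressed, 0.40 at its stop. The nose rises 30 mm per rad; the board passes at 0.13 or more. Released, it springs back; resting on the board it reads about 0.10.
- press_bar (a point): Middle of the top of the clip's press bar (moves with it): x=-57, y=37. The bar is a flat strip from x=-115 to 0 and y=15 to 55. At 0 rad it slopes up outwards by 0.25 rad (top z=98 at y=37); at 0.25 rad it is level, top z=91.5. Pressing anywhere along x does the same; at y=37 it takes about 3 N to start, 6.5 N at the stop. A fingertip may slide along it.
- nose (a point): Underside of the clip's nose (12 mm in x by 10 mm in y), at x=34, y=-19 (moves with the clip). At rest it is 2 mm above the slide's floor. The arm to it is 12 mm wide.
- board: Loose LED board, an aluminium plate 80 (x) x 46 (y) x 5 mm with a finned heat sink across its -x end: 16 (x) x 40 (y), top 24 mm above the plate's underside; its flat upright back is flush with the plate's end, 40 mm from the origin. About 0.22 kg. Origin at the centre of its underside, axes as the box's. It lies in the slide between the rails, its front edge short of the nose.
- home (a point): Where the board's origin is when it is fully home, front edge against the end stop: x=20, y=-30, z=76. Axes as the box's.
- estop (a joint): Red mushroom emergency stop, 38 mm across, spring loaded, on the control box; joint value in m, 0 up, 0.008 pressed. Not to be pushed.
- lamp_small: Small round black LED lamp, 48 mm across, 34 mm high, loose on the control box's top. Origin at the centre of its underside.
- adaptor: Small brass and steel connector plug, 18 mm across, 37 mm high, standing loose on the box's top beyond the end stop. Origin at the centre of its underside.
- lamp_big: Round black LED lamp, 84 mm across, 34 mm high, on the table. Origin at the centre of its underside.
- lens_ring: Black lens ring, 70 mm across, 12 mm high, on the table. Origin at the centre of its underside.
- carton: Open blue carton, 110 x 90 x 100 mm high, on the table. Origin at the centre of its underside.
- screwdriver: Screwdriver lying on the table.
- tape: Roll of clear tape, 90 mm across, 24 mm high, on the table. Origin at the centre of its underside.
There are look-alikes about, which are no part of the job. Of the things shaped like the board, the aluminium one is meant.

How it is judged (in metres and radians):
On the way:
1. the clip is held down by a finger while a finger has pushed the board in under its nose (value of joint clip above 0.11 rad and contact force between the fingers and clip above 0.5 N and contact force between the fingers and board above 0.05 N and x of board in the frame of panel above -0.004 m).
At the end, for the whole second after the job is handed in: The board lies flat in the slide with its front edge within 3 mm of the end stop, at rest, and the released clip's nose presses on it (more than 1 N) (x of board in the frame of panel above 0.017 m and z of board in the frame of panel below 0.0785 m and horizontal distance between board and home below 0.004 m and angle between the x axis of board and the x axis of panel, either way round below 0.06 rad and value of joint clip between 0.05 and 0.16 rad and contact force between clip and board above 1 N and linear speed of board below 0.01 m/s); the robot touches nothing.
It fails at once if the board is lifted 6 mm or more off the slide, or tipped by more than 0.15 rad (z of board in the frame of panel above 0.082 m or angle between board's own z axis and vertical above 0.15 rad).
It fails at once if the emergency stop is pushed (value of joint estop above 0.003 m).
It fails at once if another thing is moved by more than 20 mm (distance of any of lamp_small, adaptor, lamp_big, lens_ring, carton, screwdriver, tape from where it was at the start of the episode above 0.02 m).
It also fails if it takes over 35 s, if anything falls off the work surface, if the arm or the gripper's body presses on something with over 40 N, if the wrist force passes 120 N, or if a joint passes its speed limit or range.

ROBOT

A 7-joint arm with a two-finger parallel gripper is mounted at the origin on the work surface. World frame = base frame: x ahead of the robot, y to its left, z up, the work surface at z = 0. Lengths are in m, angles in degrees, forces in N, time in s.
With the tool pointing down it reaches from about 0.425 to 0.875 m from the base axis. Payload 4.7 kg.
Tool frame: the origin (TCP) lies at the very end of the fingers, on their centre line; the grasp point (between the pads) lies 19 mm behind it; z points along the fingers, y is the direction in which the jaws open and shut (so a half turn about z gives the same grasp; the last joint's range is limited). The gripper opens to 87 mm and grips with 3 to 60 N. Pads are 19 mm wide; open, the fingers measure 117 mm over their backs; the gripper's body (75 mm by 190 mm) begins 51 mm behind the grasp point.
Start: joints at [74.032, 18.392, -4.016, 83.108, 1.295, 78.541, -3.26], TCP at [0.188, -0.622, 0.223] pointing down, gripper open.
Joint ranges: [-163.93, 163.93], [-17.29, 119.83], [-79.2, 71.16], [3.27, 140.29], [-89.18, 269.18], [5.43, 117.66], [-154.24, 154.24]. Speed limits (degrees/s): [147.25, 147.25, 180, 180, 180, 180, 180].

INTERFACE

Orientations are given as [roll, pitch, yaw] about the fixed x, y, z axes, in that order (R = Rz(yaw) Ry(pitch) Rx(roll)).
In Python, from cell import sensors, imaging, ticket gives the robot as it stands.
- The arm moves only by the tool carry_out, never from a script. Its argument "plan" is a list of rows, each an object of numbers: "fingers": the closure, from -1 (fully open) to 1 (shut); "dx", "dy", "dz": the shift along the tool's x, y, z normalised to -1 to 1, where 1 is 0.03 m; "rx", "ry", "rz": the turn, a rotation vector about the tool's x, y, z normalised to -1 to 1, where 1 is 10 degrees. A call has 1 to 12 rows; each row shifts and turns the commanded pose from where the row before left it, along the tool's axes as they then stand; what a row does not reach is not made up. A row lasts 1/8 s, in which the tool goes at most 62.5 mm and 10.7 degrees, less where a joint would pass 70% of its speed; a pose out of reach is approached as far as the arm can. A call with a number of a shift or a turn outside -1 to 1 is refused whole. A call with a gripper value outside its range is refused whole. The fingers move at their own pace and stop on an object; "force" is the grip in N (left out, the last holds). Time passes only in rows, so rows that do not move let the fingers close. It gives the time, the measured TCP pose, the force and the opening at its end, in the units of the state.
- sensors.get_obs(): the state, without advancing time (a new reading comes with each control period).
- imaging.read_camera(name): name is "side" or "top" or "wrist"; returns a dict with "color" (400x640x3 uint8, red, green, blue), "mtx" (3x3 intrinsics, pixels), "extrinsics" (4x4, takes a point from world to camera coordinates); the wrist camera has in their place "tool_from_camera" (4x4, takes a point from camera to tool coordinates, whose origin is the TCP and whose axes are the flange's). Camera axes: x right, y down, z forward; pixel columns grow to the right and rows downward; lengths in m; the calibration is good to about 2 mm. A picture is of the moment at which its call begins: read the wrist's pose just before it. There is no depth.
- ticket.sign_off(): hands the job in, once; it reports no verdict.
The state is a dict: "time_s": time; "qpos": joint angles; "joint_velocities": joint speeds; "effort": joint torques, N m; "tool_pos": TCP position; "tool_rot": TCP orientation; "force": force on the tool from outside, world axes, zero at the start; "wrist_torque": the same for the moment, N m; "grip_width": finger opening in m.
Only numpy, scipy, OpenCV 4.12 (cv2) and the standard library are available. Lean on these libraries where they do the work, as an engineer would, in place of code of your own. Each camera call takes 0.05 s, during which the arm holds its last target.

## Working session

There is one attempt and no reset: what is moved stays moved. The work goes in short steps, Python scripts to look and compute and a tool call to move; the robot and the scene stay as the last step left them, time stands still between calls to the robot, and variables do not carry over. Pictures are saved under pics/ and viewed, and the job is handed in when it is done.

Besides the shell and the picture viewer there is one more tool, called after "Emit:" as name(argument=value, ...), one argument or row to a line, values as JSON. carry_out: Moves the arm, as the interface text tells. Scaled input: -1 to 1 covers 0.03 m each way for a shift and 10 degrees each way for a turn. Its arguments: {"type":"object","properties":{"plan":{"type":"array"},"force":{"type":"number"}},"required":["plan"]}

```bash
mkdir -p pics; ls
cat > h.py <<'E'
import numpy as np, cv2
from cell import sensors, imaging, ticket
def snap(n,f):
    o=sensors.get_obs(); r=imaging.read_camera(n); cv2.imwrite('pics/'+f,r['color'][:,:,::-1]); return o,r
E
python3 - <<'E'
from h import *
import pickle
o=sensors.get_obs();print(o)
d={}
for n in ['side','top','wrist']:
    d[n]=snap(n,n+'0.png')
    print(n,{k:np.round(v,4).tolist() for k,v in d[n][1].items() if k!='color'})
pickle.dump(d,open('d0.pkl','wb'))
E
```

```text
pics
{'time_s': 0.0, 'qpos': array([74.03179997, 18.44018045, -4.01552993, 83.17404227,  1.29630889,
       78.54153066, -3.25937487]), 'joint_velocities': array([ 0.09937078,  0.0514871 ,  0.00125464,  0.00502247,  0.01860701,
       -0.00232831,  0.02764008]), 'effort': array([-1.53715973e-04, -4.91290390e+01, -4.04249439e-01, -3.12525201e+01,
       -6.41333009e-02,  4.38219379e-02,  1.74181118e-04]), 'tool_pos': array([ 0.18739439, -0.62182438,  0.22145636]), 'tool_rot': array([-1.79889563e+02,  7.02425346e-03,  1.67788224e+01]), 'force': array([-0.69614486,  0.14947379,  0.20258758]), 'wrist_torque': array([ 0.0331478 , -0.00416976,  0.02023072]), 'grip_width': 0.08715142627611827}
side {'mtx': [[437.7075, 0.0, 314.1622], [0.0, 437.7075, 203.6895], [0.0, 0.0, 1.0]], 'extrinsics': [[0.9853, -0.1706, 0.0075, -0.5175], [-0.1226, -0.7375, -0.6641, 0.1592], [0.1188, 0.6535, -0.7476, 1.1442], [0.0, 0.0, 0.0, 1.0]]}
top {'mtx': [[374.1335, 0.0, 316.3642], [0.0, 374.1335, 202.7081], [0.0, 0.0, 1.0]], 'extrinsics': [[-0.0033, -0.9994, -0.0331, 0.0677], [-0.9938, 0.007, -0.1109, 0.5272], [0.111, 0.0326, -0.9933, 1.0096], [0.0, 0.0, 0.0, 1.0]]}
wrist {'mtx': [[285.0835, 0.0, 317.7672], [0.0, 285.0835, 199.9447], [0.0, 0.0, 1.0]], 'tool_from_camera': [[-0.0007, -0.9621, -0.2726, 0.0733], [1.0, -0.0007, -0.0002, 0.0009], [0.0, -0.2726, 0.9621, -0.1628], [0.0, 0.0, 0.0, 1.0]]}
```

View pics/side0.png

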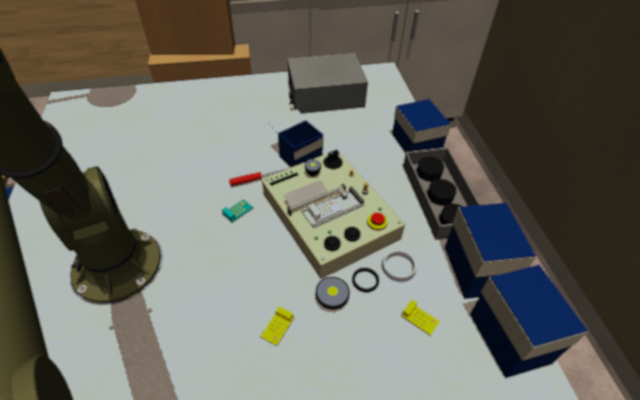

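View pics/top0.png

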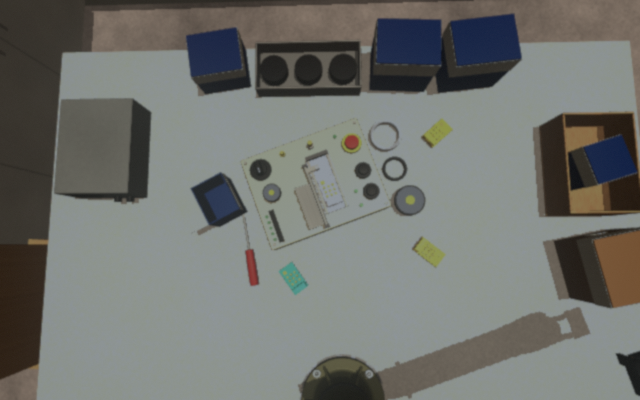

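View pics/wrist0.png

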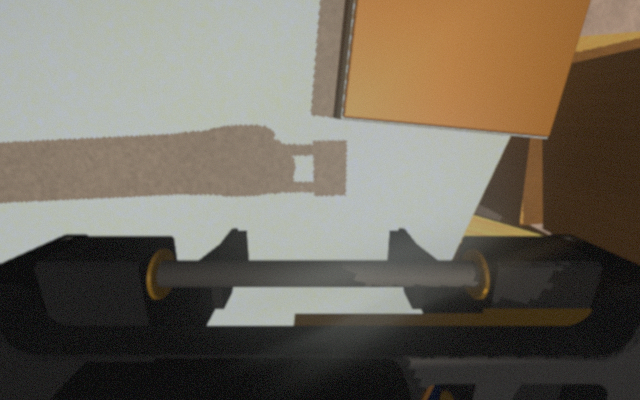

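Side view: the box is at about (335,215), with the slide running towards the estop (377,219). Top view: the box corners are about (243,163), (358,120), (392,207) and (275,248), and the heat sink is near (322,165). I'll enlarge the box.

Run:
```python
import cv2
a=cv2.imread('pics/top0.png')[110:260,230:430]; cv2.imwrite('pics/t1.png',cv2.resize(a,None,fx=4,fy=4,interpolation=cv2.INTER_CUBIC))
a=cv2.imread('pics/side0.png')[140:280,250:420]; cv2.imwrite('pics/s1.png',cv2.resize(a,None,fx=4.2,fy=4.2,interpolation=cv2.INTER_CUBIC))
```

```text
(no output)
```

View pics/t1.png

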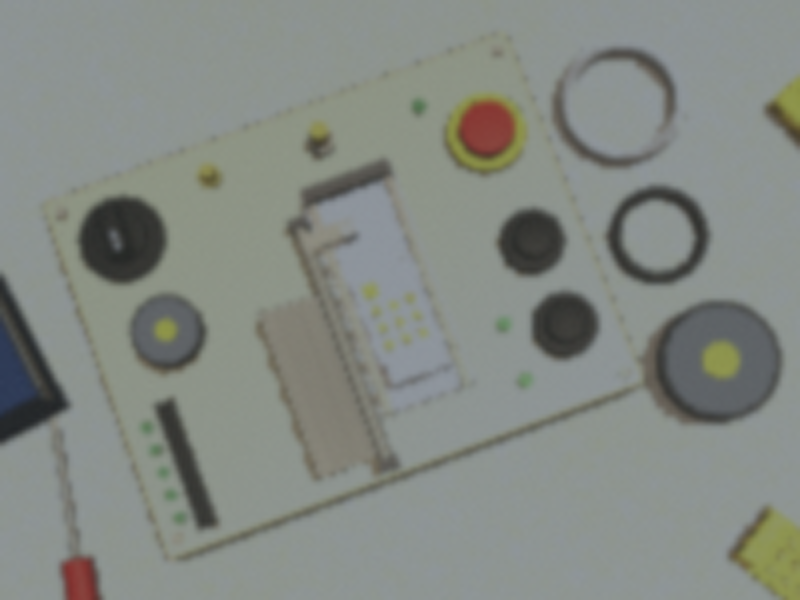

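View pics/s1.png

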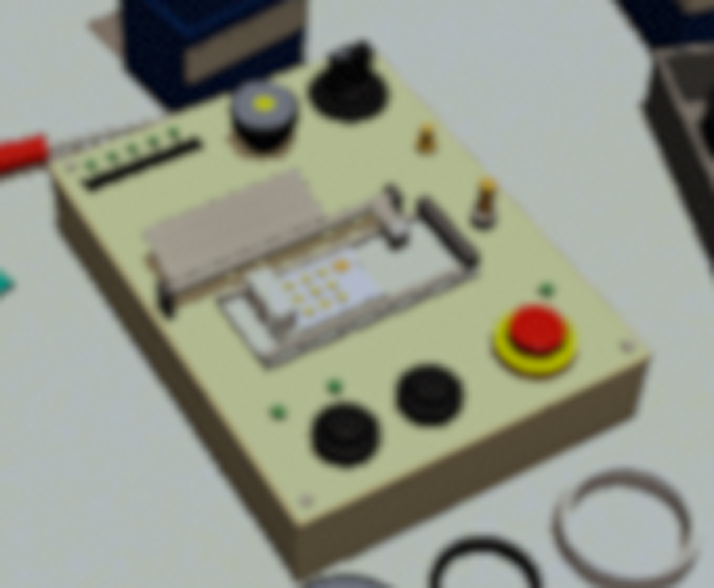

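Top crop: box top corners at crop pixels (43,203), (507,33), (642,382) and (170,558). The heat sink end is at about (425,385), the press bar at about (315,390) and the end stop at about (347,182). Next I'll fit the box pose from the corners in both views.

```bash
cat >> h.py <<'E'
def ray(r,px,o=None):
    K=r['mtx']; d=np.linalg.solve(K,np.array([px[0],px[1],1.]))
    if 'extrinsics' in r:
        E=np.asarray(r['extrinsics']); R=E[:3,:3].T; return -R@E[:3,3], R@d
    from scipy.spatial.transform import Rotation as Ro
    T=np.asarray(r['tool_from_camera']); W=Ro.from_euler('xyz',o['tool_rot'],degrees=True).as_matrix()
    return W@T[:3,3]+o['tool_pos'], W@T[:3,:3]@d
def onplane(r,px,z,o=None):
    c,d=ray(r,px,o); return c+d*(z-c[2])/d[2]
def proj(r,P,o=None):
    P=np.atleast_2d(P)
    if 'extrinsics' in r: E=np.asarray(r['extrinsics']); q=P@E[:3,:3].T+E[:3,3]
    else:
        from scipy.spatial.transform import Rotation as Ro
        T=np.asarray(r['tool_from_camera']); W=Ro.from_euler('xyz',o['tool_rot'],degrees=True).as_matrix()
        q=((P-o['tool_pos'])@W-T[:3,3])@T[:3,:3]
    q=q@np.asarray(r['mtx']).T; return q[:,:2]/q[:,2:]
def fit2(A,B): # rigid 2D A->B
    a=A.mean(0);b=B.mean(0);H=(A-a).T@(B-b);t=np.arctan2(H[0,1]-H[1,0],H[0,0]+H[1,1])
    R=np.array([[np.cos(t),-np.sin(t)],[np.sin(t),np.cos(t)]]);return t,b-R@a
E
python3 - <<'E'
from h import *
import pickle
d=pickle.load(open('d0.pkl','rb'))
M=np.array([[.13,.17],[.13,-.17],[-.13,-.17],[-.13,.17]])
def f(c,s,off): return (np.array(c)+.5)/s-.5+np.array(off)
top=f([(43,203),(507,33),(642,382),(170,558)],4,(230,110))
sd=f([(375,55),(650,355),(302,525),(50,170)],4.2,(250,140))
for n,p in(('top',top),('side',sd)):
    W=np.array([onplane(d[n][1],q,.07)[:2] for q in p]); t,b=fit2(M,W)
    R=np.array([[np.cos(t),-np.sin(t)],[np.sin(t),np.cos(t)]])
    print(n,np.degrees(t),b,'res mm',np.round((W-(M@R.T+b))*1e3,1).tolist())
    if n=='top':
        rows=[('stopfoot top',(347,182),.09),('sinkback mid',(425,403),.1),('sink R',(462,383),.1),('sink L',(387,415),.1),('lamp small',(168,330),.104),('adaptor',(318,132),.107),('estop',(487,127),.1),('bar out far',(258,315),.1),('bar out near',(315,478),.1),('bt',(532,241),.08),('bt2',(565,325),.08)]
        for nm,c,z in rows:
            P=onplane(d[n][1],f(c,4,(230,110)),z)[:2]; print(nm,np.round((R.T@(P-b))*1e3,1))
E
```

```text
top 20.02153373978673 [0.577979   0.06826027] res mm [[-1.2, -2.0], [-2.7, 0.4], [1.2, 3.8], [2.7, -2.2]]
stopfoot top [ 63.9 -29.4]
sinkback mid [-92.9 -25.7]
sink R [-89.1 -52.6]
sink L [-91.6   0. ]
lamp small [  9.5 114.2]
adaptor [ 98.  -22.3]
estop [  63.7 -127.9]
bar out far [-1.  56.1]
bar out near [-113.6   57.6]
bt [ -14.8 -131.3]
bt2 [ -75.1 -131.4]
side 19.96477466226954 [0.58132102 0.06336143] res mm [[0.3, -11.1], [-3.9, 5.9], [2.4, 6.1], [1.1, -1.0]]
```

Emit:
carry_out(
  plan=[
    {"dx":1,"rz":-0.32,"fingers":-0.24},
    {"dx":1,"fingers":-0.24},
    {"dx":1,"fingers":-0.24},
    {"dx":1,"dy":-0.5,"fingers":-0.24},
    {"dx":0.8,"dy":-1,"fingers":-0.24},
    {"dx":0.8,"dy":-1,"fingers":-0.24},
    {"dx":0.8,"dy":-1,"fingers":-0.24},
    {"dx":0.8,"dy":-1,"fingers":-0.24},
    {"dx":0.8,"dy":-1,"fingers":-0.24},
    {"dx":0.8,"dy":-1,"fingers":-0.24},
    {"dx":0.8,"dy":-1,"fingers":-0.24},
    {"dx":0.8,"dy":-1,"fingers":-0.24},
  ],
)

```text
validation failed for argument at $.pl...
```

Emit:
carry_out(
  plan=[
    {"dx":1.0,"dy":0.0,"dz":0.0,"rx":0.0,"ry":0.0,"rz":-0.32,"fingers":-0.24},
    {"dx":1.0,"dy":0.0,"dz":0.0,"rx":0.0,"ry":0.0,"rz":0.0,"fingers":-0.24},
  ],
)

```text
time_s: 0.4
tool_pos: [0.2465, -0.6026, 0.2223]
tool_rot: [-180.0, -0.1, 20.1]
force: [0.5, 0.8, -0.7]
grip_width: 0.074
```

All the fields are required in each row. Continuing.

Emit:
carry_out(
  plan=[
    {"dx":1.0,"dy":0.0,"dz":0.0,"rx":0.0,"ry":0.0,"rz":0.0,"fingers":-0.24},
    {"dx":1.0,"dy":-0.4,"dz":0.0,"rx":0.0,"ry":0.0,"rz":0.0,"fingers":-0.24},
    {"dx":0.9,"dy":-1.0,"dz":0.0,"rx":0.0,"ry":0.0,"rz":0.0,"fingers":-0.24},
    {"dx":0.9,"dy":-1.0,"dz":0.0,"rx":0.0,"ry":0.0,"rz":0.0,"fingers":-0.24},
    {"dx":0.9,"dy":-1.0,"dz":0.0,"rx":0.0,"ry":0.0,"rz":0.0,"fingers":-0.24},
    {"dx":0.9,"dy":-1.0,"dz":0.0,"rx":0.0,"ry":0.0,"rz":0.0,"fingers":-0.24},
    {"dx":0.8,"dy":-1.0,"dz":0.0,"rx":0.0,"ry":0.0,"rz":0.0,"fingers":-0.24},
    {"dx":0.8,"dy":-1.0,"dz":0.0,"rx":0.0,"ry":0.0,"rz":0.0,"fingers":-0.24},
    {"dx":0.8,"dy":-1.0,"dz":0.0,"rx":0.0,"ry":0.0,"rz":0.0,"fingers":-0.24},
    {"dx":0.8,"dy":-1.0,"dz":0.0,"rx":0.0,"ry":0.0,"rz":0.0,"fingers":-0.24},
    {"dx":0.7,"dy":-1.0,"dz":0.0,"rx":0.0,"ry":0.0,"rz":0.0,"fingers":-0.24},
    {"dx":0.7,"dy":-1.0,"dz":0.0,"rx":0.0,"ry":0.0,"rz":0.0,"fingers":-0.24},
  ],
)

```text
time_s: 1.9
tool_pos: [0.4264, -0.2028, 0.2226]
tool_rot: [180.0, -0.0, 20.2]
force: [-0.2, 0.2, 0.8]
grip_width: 0.0536
```

Emit:
carry_out(
  plan=[
    {"dx":0.6,"dy":-1.0,"dz":0.0,"rx":0.0,"ry":0.0,"rz":0.0,"fingers":-0.24},
    {"dx":0.6,"dy":-1.0,"dz":0.0,"rx":0.0,"ry":0.0,"rz":0.0,"fingers":-0.24},
    {"dx":0.6,"dy":-1.0,"dz":0.0,"rx":0.0,"ry":0.0,"rz":0.0,"fingers":-0.24},
    {"dx":0.6,"dy":-1.0,"dz":0.0,"rx":0.0,"ry":0.0,"rz":0.0,"fingers":-0.24},
    {"dx":0.6,"dy":-1.0,"dz":0.0,"rx":0.0,"ry":0.0,"rz":0.0,"fingers":-0.24},
    {"dx":0.6,"dy":-1.0,"dz":0.0,"rx":0.0,"ry":0.0,"rz":0.0,"fingers":-0.24},
    {"dx":0.6,"dy":-0.9,"dz":0.0,"rx":0.0,"ry":0.0,"rz":0.0,"fingers":-0.24},
    {"dx":0.0,"dy":0.0,"dz":0.0,"rx":0.0,"ry":0.0,"rz":0.0,"fingers":-0.24},
    {"dx":0.0,"dy":0.0,"dz":0.0,"rx":0.0,"ry":0.0,"rz":0.0,"fingers":-0.24},
  ],
)

```text
time_s: 3.02
tool_pos: [0.4729, 0.0321, 0.2224]
tool_rot: [180.0, 0.0, 20.1]
force: [-0.4, 0.0, -0.0]
grip_width: 0.0537
```

Run:
```python
from h import *
import pickle
w=snap('wrist','w1.png'); s=snap('side','s2.png'); pickle.dump({'wrist':w,'side':s},open('d1.pkl','wb'))
print(w[0]['tool_pos'],w[0]['tool_rot'],w[0]['grip_width'])
```

```text
[0.47291932 0.03205384 0.22235226] [1.79981570e+02 3.94094692e-02 2.00578109e+01] 0.05369068249338192
```

View pics/w1.png

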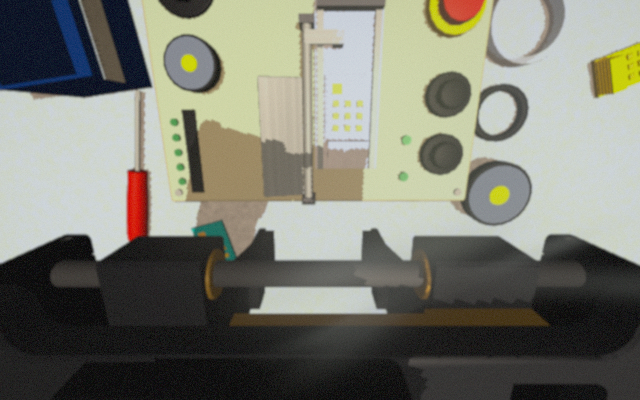

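Wrist view: the near box edge is at row ~200, the bar is at (283,135), the hinge rod is at column 308, and the heat sink lies in shadow at (347,155). I'll enlarge it.

Run:
```python
import cv2
a=cv2.imread('pics/w1.png')[0:210,150:490]; a=cv2.convertScaleAbs(a,alpha=1.5); cv2.imwrite('pics/w1z.png',cv2.resize(a[60:210,90:250],None,fx=4,fy=4,interpolation=cv2.INTER_CUBIC))
```

```text
(no output)
```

View pics/w1z.png

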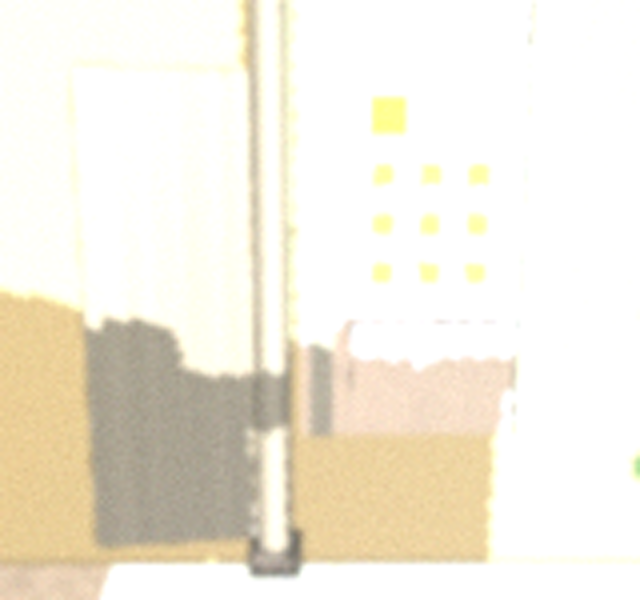

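```bash
python3 - <<'E'
from h import *
import pickle
d=pickle.load(open('d1.pkl','rb')); o,r=d['wrist']
t=np.radians(20.02);b=np.array([.57798,.06826]);R=np.array([[np.cos(t),-np.sin(t)],[np.sin(t),np.cos(t)]])
def pan(px,z): return np.round((R.T@(onplane(r,px,z,o)[:2]-b))*1e3,1)
z=lambda u,v:(240+(u+.5)/4-.5,60+(v+.5)/4-.5)
for n,u,v,h in [('nearedge L',0,560,.07),('near edge R',600,562,.07),('sink back L',335,437,.1),('sink back R',492,437,.1),('sink top front L',350,362,.1),('bar near-out',98,545,.1025),('bar near-in',250,540,.0925),('bar far out',72,65,.1025),('bracket near-top',275,545,.096),('LEDsquare',390,115,.082),('plate?front',0,0,.08)]:
    print(n,pan(z(u,v),h))
for n,p,h in [('cornerL',(172.5,200.5),.07),('cornerR',(463,200.5),.07),('btn1',(447,93),.085),('btn2',(441,153),.085),('stop',(351,5),.09),('lamp_s',(190,62),.104),('estop',(461,5),.1)]: print(n,pan(p,h))
print('tcp',R.T@(o['tool_pos'][:2]-b)*1e3)
print('tcp project floor', proj(r,np.r_[o['tool_pos'][:2],.1],o))
E
python3 -c "
import cv2,numpy as np
a=cv2.imread('pics/w1.png')[0:210,150:490]; a=(255*(a/255.)**1.5).astype('uint8'); cv2.imwrite('pics/w1y.png',cv2.resize(a[0:200,130:260],None,fx=3,fy=3,interpolation=cv2.INTER_CUBIC))"
```

```text
nearedge L [-126.8   90.8]
near edge R [-127.5  -81.5]
sink back L [-86.1  -4.6]
sink back R [-86.1 -44.1]
sink top front L [-67.4  -8.2]
bar near-out [-113.6   56.1]
bar near-in [-115.    17.7]
bar far out [ 0.3 56.2]
bracket near-top [-115.4   11. ]
LEDsquare [ -8.5 -18.2]
plate?front [18.  77.3]
cornerL [-127.9  168.1]
cornerR [-127.9 -165.9]
btn1 [ -13.  -126.7]
btn2 [ -72.  -127.8]
stop [ 61.1 -28.9]
lamp_s [ 11.7 116.2]
estop [  57.7 -123.6]
tcp [-111.10730725    1.94898941]
tcp project floor [[316.94009753 192.86364761]]
```

View pics/w1y.png

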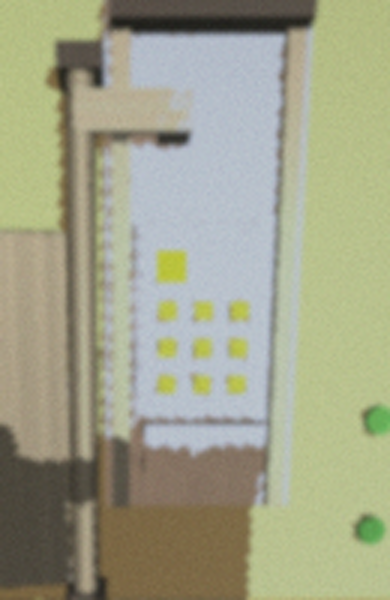

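Wrist fix: the sink back is at panel x≈-86 and the bar spans x -114..0. The wrist and top views agree to within 2 mm. I'll align and lower beside the sink.

Emit:
carry_out(
  plan=[
    {"dx":0.27,"dy":-0.05,"dz":0.6,"rx":0.0,"ry":0.0,"rz":0.0,"fingers":-0.24},
    {"dx":0.0,"dy":0.0,"dz":1.0,"rx":0.0,"ry":0.0,"rz":0.0,"fingers":-0.24},
    {"dx":0.0,"dy":0.0,"dz":1.0,"rx":0.0,"ry":0.0,"rz":0.0,"fingers":-0.24},
    {"dx":0.0,"dy":0.0,"dz":0.8,"rx":0.0,"ry":0.0,"rz":0.0,"fingers":-0.24},
    {"dx":0.0,"dy":0.0,"dz":0.0,"rx":0.0,"ry":0.0,"rz":0.0,"fingers":-0.24},
    {"dx":0.0,"dy":0.0,"dz":0.0,"rx":0.0,"ry":0.0,"rz":0.0,"fingers":-0.24},
  ],
)

```text
time_s: 3.88
tool_pos: [0.4808, 0.0361, 0.1208]
tool_rot: [-180.0, -0.0, 20.0]
force: [-0.1, 0.4, 0.2]
grip_width: 0.0541
```

Run:
```python
from h import *
w=snap('wrist','w2.png'); s=snap('side','s3.png')
t=np.radians(20.02);b=np.array([.57798,.06826]);R=np.array([[np.cos(t),-np.sin(t)],[np.sin(t),np.cos(t)]])
o=w[0];print(R.T@(o['tool_pos'][:2]-b)*1e3,o['tool_pos'][2],o['force'])
a=cv2.imread('pics/s3.png')[150:270,250:400];cv2.imwrite('pics/s3z.png',cv2.resize(a,None,fx=5,fy=5,interpolation=cv2.INTER_CUBIC))
```

```text
[-102.3484298     3.09999723] 0.12082310674278636 [-0.11269787  0.42381845  0.17735342]
```

View pics/w2.png

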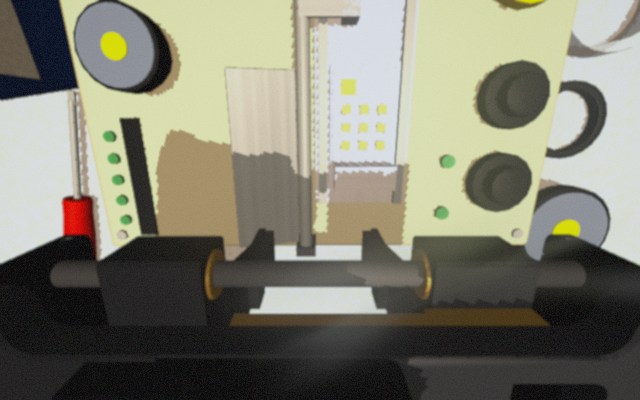

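View pics/s3z.png

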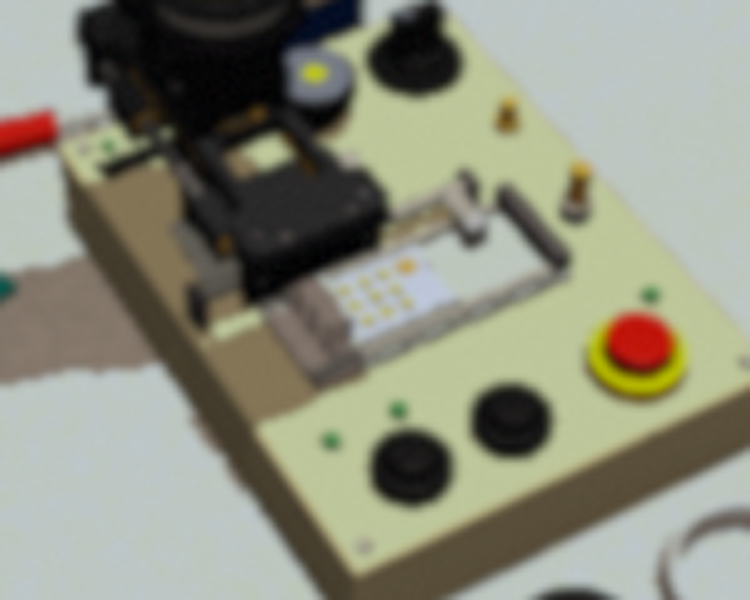

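Both views show the fingers just behind the sink, clear of the rod and rails. Now I'll press down in steps.

Emit:
carry_out(
  plan=[
    {"dx":0.0,"dy":0.0,"dz":0.5,"rx":0.0,"ry":0.0,"rz":0.0,"fingers":-0.24},
    {"dx":0.0,"dy":0.0,"dz":0.2,"rx":0.0,"ry":0.0,"rz":0.0,"fingers":-0.24},
    {"dx":0.0,"dy":0.0,"dz":0.0,"rx":0.0,"ry":0.0,"rz":0.0,"fingers":-0.24},
    {"dx":0.0,"dy":0.0,"dz":0.0,"rx":0.0,"ry":0.0,"rz":0.0,"fingers":-0.24},
  ],
)

```text
time_s: 4.47
tool_pos: [0.4803, 0.0361, 0.0996]
tool_rot: [-180.0, 0.0, 20.0]
force: [-0.3, -0.2, 0.2]
grip_width: 0.0538
```

Emit:
carry_out(
  plan=[
    {"dx":0.0,"dy":0.0,"dz":0.15,"rx":0.0,"ry":0.0,"rz":0.0,"fingers":-0.24},
    {"dx":0.0,"dy":0.0,"dz":0.15,"rx":0.0,"ry":0.0,"rz":0.0,"fingers":-0.24},
    {"dx":0.0,"dy":0.0,"dz":0.0,"rx":0.0,"ry":0.0,"rz":0.0,"fingers":-0.24},
    {"dx":0.0,"dy":0.0,"dz":0.0,"rx":0.0,"ry":0.0,"rz":0.0,"fingers":-0.24},
  ],
)

```text
time_s: 4.97
tool_pos: [0.4806, 0.037, 0.0911]
tool_rot: [-180.0, -0.0, 20.0]
force: [-2.7, 1.9, 6.6]
grip_width: 0.0544
```

Run:
```python
from h import *
w=snap('wrist','w3.png'); s=snap('side','s4.png')
print(w[0]['force'],w[0]['wrist_torque'],s[0]['tool_pos'])
a=cv2.imread('pics/s4.png')[150:270,250:400];cv2.imwrite('pics/s4z.png',cv2.resize(a,None,fx=5,fy=5,interpolation=cv2.INTER_CUBIC))
```

```text
[-2.65287795  1.88814983  6.59040322] [0.60604402 0.51708097 0.02966969] [0.48057237 0.03703822 0.09111511]
```

View pics/s4z.png

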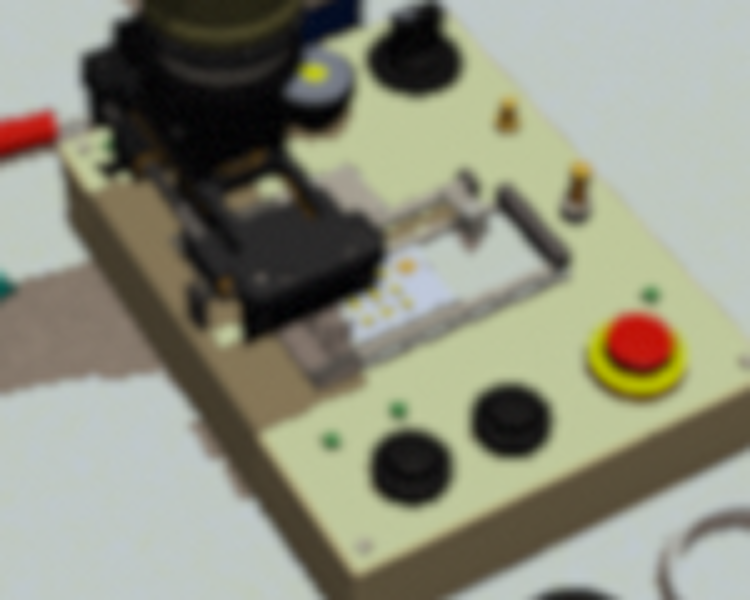

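View pics/w3.png

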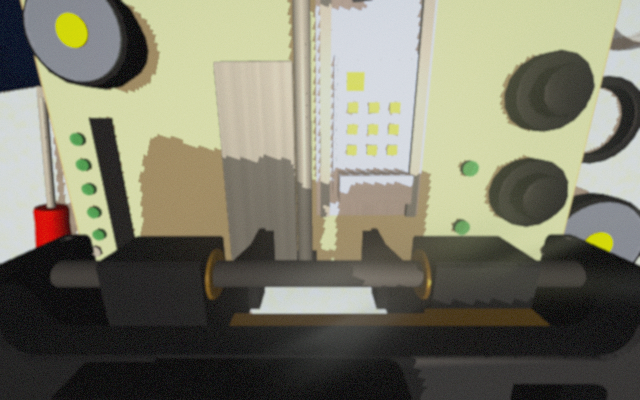

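The bar is down (6.6 N up on the tool) and the nose has risen at crop (475,235). Sliding along +x now.

Emit:
carry_out(
  plan=[
    {"dx":0.2,"dy":0.0,"dz":0.0,"rx":0.0,"ry":0.0,"rz":0.0,"fingers":-0.24},
    {"dx":0.2,"dy":0.0,"dz":0.0,"rx":0.0,"ry":0.0,"rz":0.0,"fingers":-0.24},
    {"dx":0.2,"dy":0.0,"dz":0.0,"rx":0.0,"ry":0.0,"rz":0.0,"fingers":-0.24},
    {"dx":0.2,"dy":0.0,"dz":0.0,"rx":0.0,"ry":0.0,"rz":0.0,"fingers":-0.24},
    {"dx":0.2,"dy":0.0,"dz":0.0,"rx":0.0,"ry":0.0,"rz":0.0,"fingers":-0.24},
  ],
)

```text
time_s: 5.7
tool_pos: [0.5068, 0.045, 0.0905]
tool_rot: [179.9, 0.3, 20.0]
force: [-6.6, -2.1, 8.5]
grip_width: 0.0541
```

Run:
```python
from h import *
w=snap('wrist','w4.png'); s=snap('side','s5.png')
t=np.radians(20.02);b=np.array([.57798,.06826]);R=np.array([[np.cos(t),-np.sin(t)],[np.sin(t),np.cos(t)]])
o=w[0];print(R.T@(o['tool_pos'][:2]-b)*1e3,R.T@o['force'][:2],o['force'][2])
a=cv2.imread('pics/s5.png')[150:270,250:400];a=cv2.resize(a,None,fx=5,fy=5,interpolation=cv2.INTER_CUBIC)
cv2.imwrite('pics/s5z.png',a)
```

```text
[-74.83666954   2.52634602] [-6.92840637  0.33911615] 8.468030338033705
```

View pics/s5z.png

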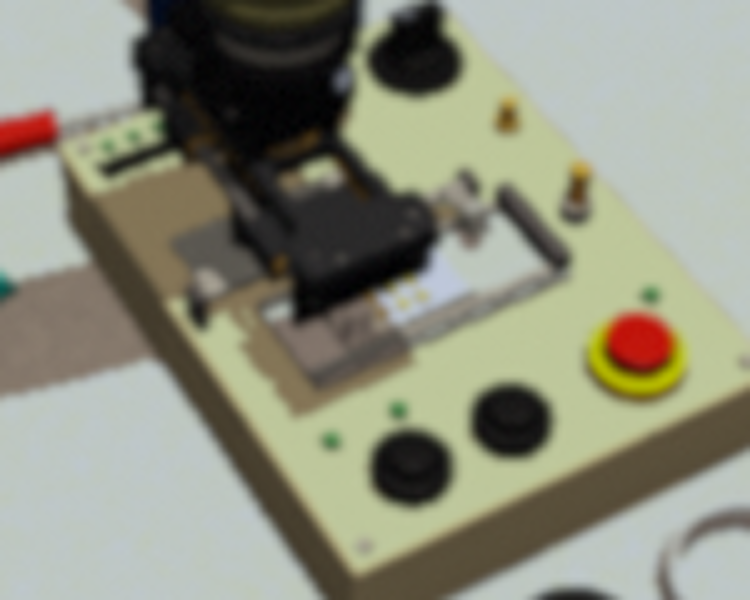

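View pics/w4.png

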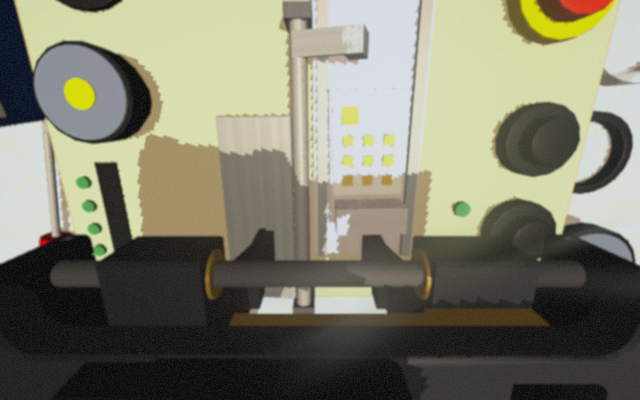

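The board moved with the finger and the nose is up, at wrist pixel (352,42). The board's front edge is at about row 90. Continuing.

Emit:
carry_out(
  plan=[
    {"dx":0.2,"dy":0.0,"dz":0.0,"rx":0.0,"ry":0.0,"rz":0.0,"fingers":-0.24},
    {"dx":0.2,"dy":0.0,"dz":0.0,"rx":0.0,"ry":0.0,"rz":0.0,"fingers":-0.24},
    {"dx":0.2,"dy":0.0,"dz":0.0,"rx":0.0,"ry":0.0,"rz":0.0,"fingers":-0.24},
    {"dx":0.2,"dy":0.0,"dz":0.0,"rx":0.0,"ry":0.0,"rz":0.0,"fingers":-0.24},
    {"dx":0.2,"dy":0.0,"dz":0.0,"rx":0.0,"ry":0.0,"rz":0.0,"fingers":-0.24},
    {"dx":0.1,"dy":0.0,"dz":0.0,"rx":0.0,"ry":0.0,"rz":0.0,"fingers":-0.24},
  ],
)

```text
time_s: 6.55
tool_pos: [0.538, 0.0564, 0.0905]
tool_rot: [179.9, 0.3, 20.0]
force: [-7.0, -2.0, 9.1]
grip_width: 0.0541
```

Run:
```python
from h import *
w=snap('wrist','w5.png'); s=snap('side','s6.png')
t=np.radians(20.02);b=np.array([.57798,.06826]);R=np.array([[np.cos(t),-np.sin(t)],[np.sin(t),np.cos(t)]])
o=w[0];print(R.T@(o['tool_pos'][:2]-b)*1e3,R.T@o['force'][:2],o['force'][2])
a=cv2.imread('pics/s6.png')[150:270,250:400];a=cv2.resize(a,None,fx=5,fy=5,interpolation=cv2.INTER_CUBIC)
cv2.imwrite('pics/s6z.png',a)
```

```text
[-41.63773146   2.51145103] [-7.31835772  0.49547465] 9.07590164386015
```

View pics/s6z.png

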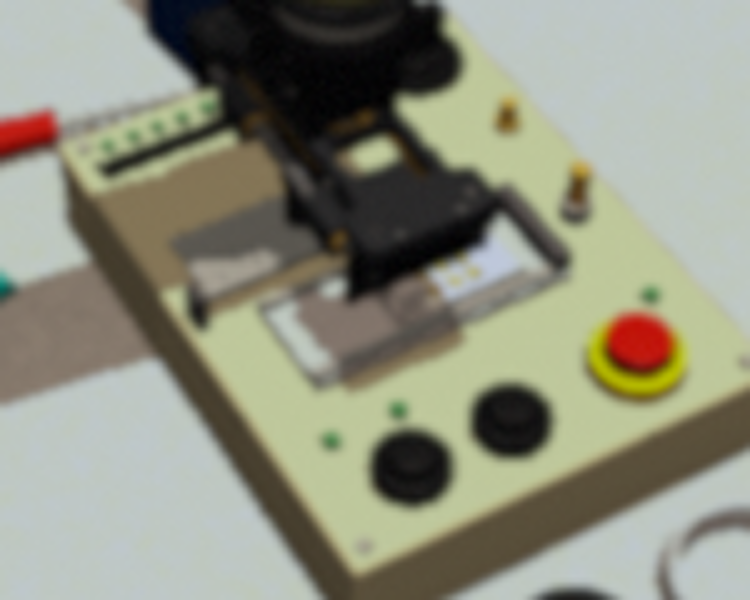

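View pics/w5.png

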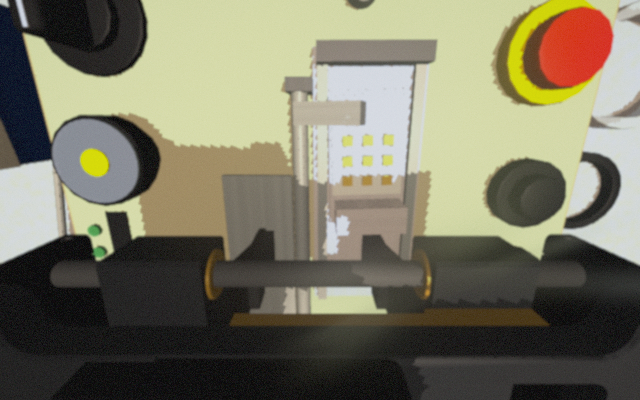

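The board front is now under the nose, with about 12 mm left by dead reckoning. I'll use small steps and watch the force.

Emit:
carry_out(
  plan=[
    {"dx":0.1,"dy":0.0,"dz":0.0,"rx":0.0,"ry":0.0,"rz":0.0,"fingers":-0.24},
    {"dx":0.1,"dy":0.0,"dz":0.0,"rx":0.0,"ry":0.0,"rz":0.0,"fingers":-0.24},
    {"dx":0.1,"dy":0.0,"dz":0.0,"rx":0.0,"ry":0.0,"rz":0.0,"fingers":-0.24},
  ],
)

```text
time_s: 7.02
tool_pos: [0.5462, 0.0593, 0.0905]
tool_rot: [179.9, 0.3, 19.9]
force: [-6.9, -3.6, 7.9]
grip_width: 0.0539
```

Emit:
carry_out(
  plan=[
    {"dx":0.07,"dy":0.0,"dz":0.0,"rx":0.0,"ry":0.0,"rz":0.0,"fingers":-0.24},
    {"dx":0.0,"dy":0.0,"dz":0.0,"rx":0.0,"ry":0.0,"rz":0.0,"fingers":-0.24},
  ],
)

```text
time_s: 7.28
tool_pos: [0.5485, 0.0602, 0.0905]
tool_rot: [179.9, 0.2, 20.0]
force: [-5.1, -1.4, 8.7]
grip_width: 0.0539
```

Emit:
carry_out(
  plan=[
    {"dx":0.07,"dy":0.0,"dz":0.0,"rx":0.0,"ry":0.0,"rz":0.0,"fingers":-0.24},
    {"dx":0.0,"dy":0.0,"dz":0.0,"rx":0.0,"ry":0.0,"rz":0.0,"fingers":-0.24},
  ],
)

```text
time_s: 7.52
tool_pos: [0.5499, 0.0607, 0.0905]
tool_rot: [179.9, 0.3, 19.9]
force: [-7.5, -3.5, 9.2]
grip_width: 0.0542
```

Run:
```python
from h import *
w=snap('wrist','w6.png'); s=snap('side','s7.png')
t=np.radians(20.02);b=np.array([.57798,.06826]);R=np.array([[np.cos(t),-np.sin(t)],[np.sin(t),np.cos(t)]])
o=w[0];print(R.T@(o['tool_pos'][:2]-b)*1e3,R.T@o['force'][:2],o['force'][2])
a=cv2.imread('pics/w6.png')[20:260,270:470];a=cv2.resize(a,None,fx=2.5,fy=2.5,interpolation=cv2.INTER_CUBIC)
c=cv2.imread('pics/s7.png')[150:270,300:400];c=cv2.resize(c,(500,600),interpolation=cv2.INTER_CUBIC)
cv2.imwrite('pics/c7.png',cv2.resize(np.hstack([a,c])[:, :],(800,480)))
```

```text
[-28.94491606   2.45688317] [-8.25996447 -0.69870136] 9.194803308715839
```

View pics/c7.png

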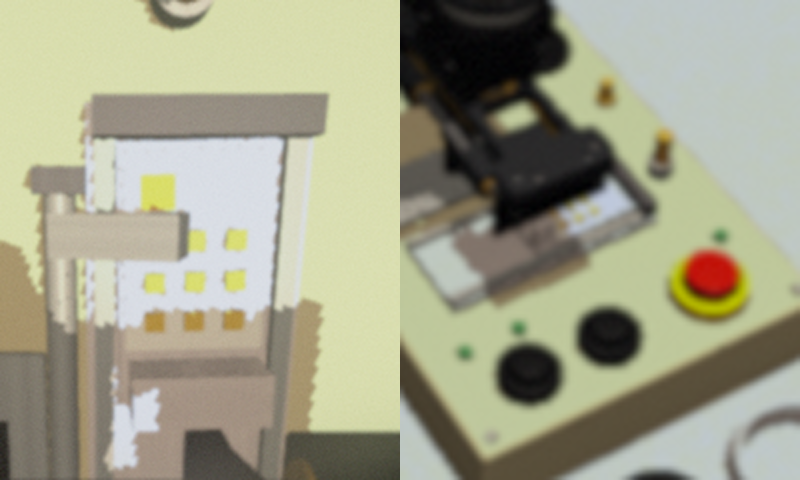

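The plate front now appears within a few px of the stop. I'll push on until the force rises.

Emit:
carry_out(
  plan=[
    {"dx":0.07,"dy":0.0,"dz":0.0,"rx":0.0,"ry":0.0,"rz":0.0,"fingers":-0.24},
    {"dx":0.0,"dy":0.0,"dz":0.0,"rx":0.0,"ry":0.0,"rz":0.0,"fingers":-0.24},
  ],
)

```text
time_s: 7.88
tool_pos: [0.5501, 0.0607, 0.0903]
tool_rot: [179.9, 0.6, 19.9]
force: [-11.6, -3.8, 12.3]
grip_width: 0.0537
```

Emit:
carry_out(
  plan=[
    {"dx":0.07,"dy":0.0,"dz":0.0,"rx":0.0,"ry":0.0,"rz":0.0,"fingers":-0.24},
    {"dx":0.0,"dy":0.0,"dz":0.0,"rx":0.0,"ry":0.0,"rz":0.0,"fingers":-0.24},
  ],
)

```text
time_s: 8.12
tool_pos: [0.5503, 0.0607, 0.0901]
tool_rot: [179.9, 0.8, 19.9]
force: [-17.2, -5.4, 17.1]
grip_width: 0.0542
```

It stalled at the stop: 17 N and no further travel. Now I'll back the finger off the sink with the bar still down, then check.

Emit:
carry_out(
  plan=[
    {"dx":-0.1,"dy":0.0,"dz":0.0,"rx":0.0,"ry":0.0,"rz":0.0,"fingers":-0.24},
    {"dx":-0.12,"dy":0.0,"dz":0.0,"rx":0.0,"ry":0.0,"rz":0.0,"fingers":-0.24},
    {"dx":-0.12,"dy":0.0,"dz":0.0,"rx":0.0,"ry":0.0,"rz":0.0,"fingers":-0.24},
    {"dx":0.0,"dy":0.0,"dz":0.0,"rx":0.0,"ry":0.0,"rz":0.0,"fingers":-0.24},
  ],
)

```text
time_s: 8.62
tool_pos: [0.549, 0.0603, 0.0922]
tool_rot: [179.9, -0.3, 19.9]
force: [2.0, 0.9, 5.0]
grip_width: 0.054
```

Emit:
carry_out(
  plan=[
    {"dx":0.0,"dy":0.0,"dz":-0.15,"rx":0.0,"ry":0.0,"rz":0.0,"fingers":-0.24},
    {"dx":0.0,"dy":0.0,"dz":-0.15,"rx":0.0,"ry":0.0,"rz":0.0,"fingers":-0.24},
    {"dx":0.0,"dy":0.0,"dz":-0.5,"rx":0.0,"ry":0.0,"rz":0.0,"fingers":-0.24},
    {"dx":-0.5,"dy":0.0,"dz":-1.0,"rx":0.0,"ry":0.0,"rz":0.0,"fingers":-0.24},
    {"dx":-1.0,"dy":0.0,"dz":-1.0,"rx":0.0,"ry":0.0,"rz":0.0,"fingers":-0.24},
    {"dx":-1.0,"dy":0.0,"dz":-1.0,"rx":0.0,"ry":0.0,"rz":0.0,"fingers":-0.24},
    {"dx":0.0,"dy":0.0,"dz":0.0,"rx":0.0,"ry":0.0,"rz":0.0,"fingers":-0.24},
    {"dx":0.0,"dy":0.0,"dz":0.0,"rx":0.0,"ry":0.0,"rz":0.0,"fingers":-0.24},
  ],
)

```text
time_s: 9.62
tool_pos: [0.4759, 0.0345, 0.2044]
tool_rot: [180.0, -0.0, 20.0]
force: [-0.9, 0.2, -0.3]
grip_width: 0.0542
```

Run:
```python
from h import *
w=snap('wrist','w8.png'); s=snap('side','s8.png'); snap('top','t8.png')
print(w[0]['tool_pos'],w[0]['force'])
a=cv2.imread('pics/w8.png');i=cv2.resize(a[0:200,230:430],(600,600),interpolation=cv2.INTER_CUBIC);cv2.imwrite('pics/w8z.png',i)
c=cv2.imread('pics/s8.png')[150:270,270:420];cv2.imwrite('pics/s8z.png',cv2.resize(c,(750,600),interpolation=cv2.INTER_CUBIC))
```

```text
[0.47587377 0.03449896 0.20437103] [-0.94678561  0.15372472 -0.34855231]
```

View pics/w8z.png

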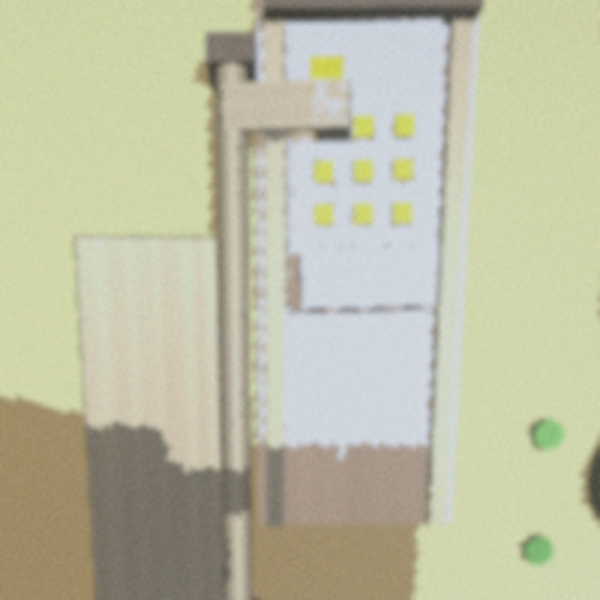

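View pics/s8z.png

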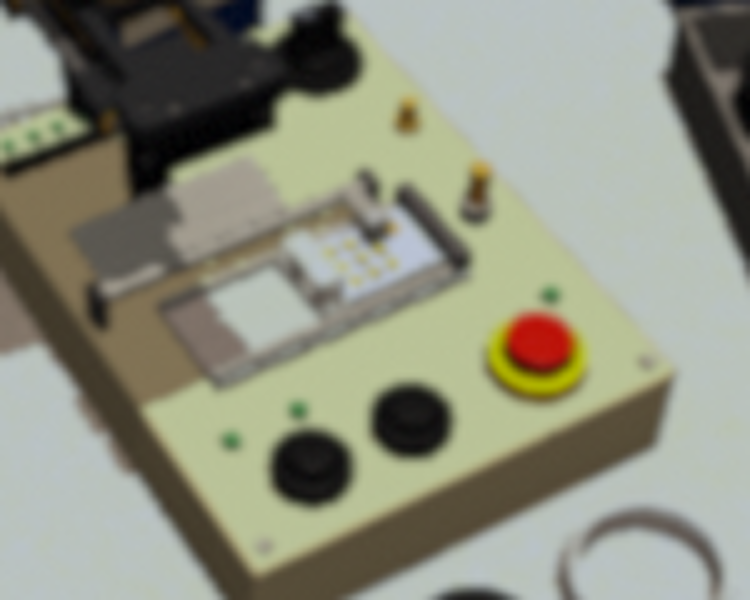

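```bash
python3 - <<'E'
from h import *
o=sensors.get_obs(); r=imaging.read_camera('wrist')
t=np.radians(20.02);b=np.array([.57798,.06826]);R=np.array([[np.cos(t),-np.sin(t)],[np.sin(t),np.cos(t)]])
pan=lambda u,v,z: np.round((R.T@(onplane(r,(230+u/3,v/3),z,o)[:2]-b))*1e3,1)
for n,u,v,z in [('sink back L',300,311,.1),('sink back R',435,307,.1),('floor rail start',350,523,.076),('stop base',365,15,.076),('stop top near edge',365,13,.09),('nose tip',335,130,.085),('plate front edge',365,17,.081)]: print(n,pan(u,v,z))
E
python3 -c "
import cv2
a=cv2.imread('pics/w8.png')[0:60,290:400];cv2.imwrite('pics/w8y.png',cv2.resize(a,None,fx=7,fy=7,interpolation=cv2.INTER_CUBIC))"
```

```text
sink back L [-21.3  -7.9]
sink back R [-20.2 -47.6]
floor rail start [-89.3 -26.8]
stop base [ 62.7 -27.1]
stop top near edge [ 58.5 -25.6]
nose tip [ 30.1 -18.2]
plate front edge [ 60.5 -26.6]
```

View pics/w8y.png

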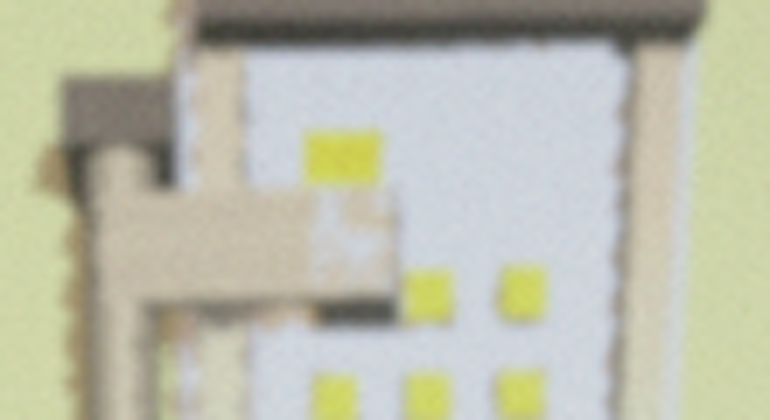

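View pics/t8.png

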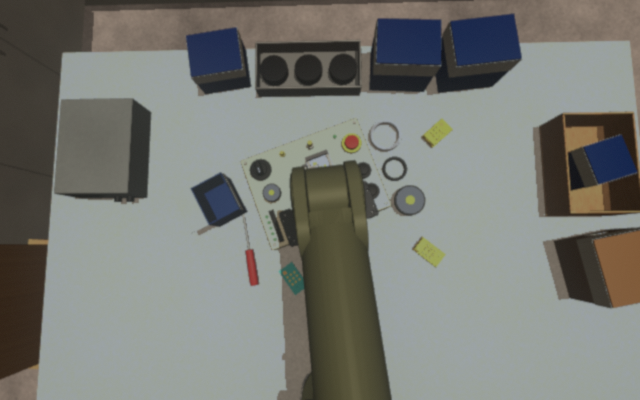

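The plate meets the stop with no gap in the wrist view. The sink back is at x≈-20.7 (home is -20), the nose sits on the plate, and nothing else has moved. Handing in.

```bash
python3 -c "
from cell import ticket; print(ticket.sign_off())"
```

```text
the job is handed in; nothing more can be done
None
```

The LED board is in the slide against the end stop, and the clip has been let down onto it. I handed the job in at about 10 s, and no verdict was reported.

**What I did:** With the fingers 54 mm apart, I pressed the bar down to about z = 91 mm with one fingertip (6–9 N). I then slid about 73 mm along the slide, so the other fingertip pushed the board by its heat sink. At the stop the travel stalled and the force rose to about 17 N. I backed off until the push force was gone, let the bar up and lifted clear.

**Last checks:**
- **Position:** In the wrist view the back of the heat sink is at x ≈ -20 to -21 mm (home is -20), and there is no visible gap at the stop.
- **Clip:** The nose sits on the plate. I judged this by eye and did not measure the clip's angle or its force on the board.
- **Arm:** It is clear, with force readings at noise level.
- **Other things:** The surroundings look unmoved, and the emergency stop looks untouched. In the last top view the arm hides part of the box.

**Disagreements:**
- The wrist and top views differed by about 2 mm on the box position.
- The side view's rough corner fit was up to 11 mm off, so I did not use it.
- Backing off moved the arm only about 1.4 mm, less than commanded, but the force on the tool had reversed, so the finger was off the heat sink before I lifted.

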